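# Collect the finished hand stamps from the press tray

## Task

The press has fitted knobs to two hand stamps: take these two finished stamps, the green-faced one and the red-faced one, out of its aluminium catch tray and stand both upright on the floor of the blue tote, setting them down rather than dropping them. Leave the plain yellow-faced block that has no knob where it lies in the tray.

Things in the scene. Friction and masses are not known exactly. Their poses are not given: they have to be found in the camera images.
- stamp_green: finished hand stamp, 60 g: 46 x 46 x 22 mm light wood block whose lowest 7 mm is green lino, and on top a turned darker wood knob, 28 mm in diameter from 32 to 70 mm above the underside (20 mm neck below that). Origin at the centre of the underside, z up along the knob. Stands upright at any yaw in the catch tray, 85 mm or more from the tray's other pieces, centre to centre, and 65 mm or more from its walls.
- stamp_red: finished hand stamp, 60 g: 46 x 46 x 22 mm light wood block whose lowest 7 mm is red lino, and on top a turned darker wood knob, 28 mm in diameter from 32 to 70 mm above the underside (20 mm neck below that). Origin at the centre of the underside, z up along the knob. Stands upright at any yaw in the catch tray, 85 mm or more from the tray's other pieces, centre to centre, and 65 mm or more from its walls.
- blank: unfinished piece that stays: the same 46 x 46 x 22 mm block, yellow lino underneath, no knob, 40 g; origin at the centre of its underside. It lies among the stamps and a small dark offcut in the catch tray: open, fixed aluminium tray, inside 270 x 270 mm, floor 4 mm thick, rim 30 mm above the table; the green press (400 mm tall) and its chute begin 135 mm to the left (+y) of the tray's centre.
- tote: open blue plastic tote, fixed to the table: 260 (its x) x 200 (its y) x 70 mm high outside, walls and floor 4 mm thick (inside 252 x 192 mm), a rim lip reaching 6 mm farther outwards, empty at the start. Origin at the centre of its underside on the table; x along its long side.
Things that resemble listed ones, but are neither listed nor needed, are in the scene too. Leave any pink look-alike of the stamp_red alone.

How it is judged:
By the outcome, as a careful person would: the job done as asked, in the order asked, and still so for the second after the job is handed in, with the robot touching nothing.
It also fails if it takes over 64 s, if anything falls off the work surface, if the arm or the gripper's body presses on something with over 40 N, if the wrist force passes 120 N, or if a joint passes its speed limit or range.

## Robot

A 7-joint arm with a two-finger parallel gripper is mounted at the origin on the work surface. World frame = base frame: x ahead of the robot, y to its left, z up, the work surface at z = 0. Lengths are in m, angles in rad, forces in N, time in s.
With the tool pointing down it reaches from about 0.35 to 0.9 m from the base axis. Payload 8.1 kg.
Tool frame: the origin (TCP) lies on the centre line of the jaws, within the pads' length; the fingertips stand 14 mm ahead of it and the grasp point (between the pads) lies 5 mm behind it; x points along the fingers, z is the direction in which the jaws open and shut, and the axes are right-handed (so a half turn about x gives the same grasp; the last joint's range is limited). The gripper opens to 92 mm and grips with 3 to 60 N. Pads are 19 mm wide; open, the fingers measure 130 mm over their backs; the gripper's body (75 mm by 190 mm) begins 47 mm behind the grasp point.
Start: joints at [1.052, 0.434, 0.025, 1.573, -0.012, 1.134, -0.075], TCP at [0.252, -0.572, 0.241] pointing down, gripper open.
Joint ranges: [-2.62, 2.62], [-0.44, 2.09], [-1.27, 1.32], [0.08, 2.57], [-1.32, 4.46], [0.12, 2], [-2.74, 2.74]. Speed limits (rad/s): [2.22, 2.22, 3.01, 3.01, 3.14, 3.14, 3.14].

## Interface

Orientations are given as a rotation vector (axis times angle).
In Python, from station import robot gives the robot as it stands.
- The arm moves only by the shell command python3 -m pendant 'ROWS'. ROWS is JSON, a list that holds one entry, the list of rows, each a list of 5 numbers: the opening, from -1 (shut) to 1 (fully open), then the shift along the tool's x, y, z in cm, then the turn about the tool's x in degrees. In form: [[[grip, tx, ty, tz, spin], ...]]. A call has 1 to 10 rows; each row is the pose to reach, as a shift and turn from the pose commanded when the call began, along the tool's axes at that moment; what a row does not reach only later rows make up. A row lasts 1/8 s, in which the tool goes at most 62.5 mm and 10.7 degrees, less where a joint would pass 70% of its speed; a pose out of reach is approached as far as the arm can. A call with a gripper value outside its range is refused whole. The fingers move at their own pace and stop on an object; the grip force is fixed at half the most. Time passes only in rows, so rows that repeat a pose let the fingers close. It gives the time, the measured TCP pose, the force and the opening at its end, in the units of the state.
- robot.get_obs(): the state, without advancing time (a new reading comes with each control period).
- robot.capture(name): name is "scene" or "top" or "wrist"; returns a dict with "pixels" (420x560x3 uint8, blue, green, red), "range_z" (420x560 float32, m along the optical axis (not along the pixel's ray), 0 where there is no reading), "fx", "fy", "cx", "cy" (pixels), "R" (3x3) and "t" (3): a world point X has camera coordinates R X + t. Camera axes: x right, y down, z forward; pixel columns grow to the right and rows downward; lengths in m; the calibration is good to about 2 mm. A picture is of the moment at which its call begins.
- robot.hand_in(): hands the job in, once; it reports no verdict.
Trained networks look in the newest picture that a camera, given by its name, has taken for a name from the list of things; names that differ only in an ending like _2 or _b are one class to them, and where a whole thing is asked for, a point or a joint stands for the part that bears it (a point fixed in the world has none). Each returns a list of dicts, best first, with "score" (0 to 1); they miss things now and then, are a little off and sometimes report something else, mostly with a low value. They report only what shows in the picture. A call takes as long as a camera call. They do not tell look-alikes from the thing itself.
- robot.spot_in(camera, name): "xyz" ([x, y, z] in m, in world coordinates, good to about 4 mm: the middle of the surface that is visible of it).
The state is a dict: "t": time; "joint_pos": joint angles; "joint_vel": joint speeds; "joint_efforts": joint torques, N m; "position": TCP position; "eef_rot": TCP orientation; "wrist_force": force on the tool from outside, world axes, zero at the start; "ft_torque": the same for the moment, N m; "grip_width": opening from 0.0 (shut) to 1.0 (fully open).
Only numpy, scipy, OpenCV 4.12 (cv2) and the standard library are available. Lean on these libraries where they do the work, as an engineer would, in place of code of your own. Each camera call takes 0.05 s, during which the arm holds its last target.

## Working session

There is one attempt and no reset: what is moved stays moved. The work goes in short steps, Python scripts to look and compute and a shell command to move; the robot and the scene stay as the last step left them, time stands still between calls to the robot, and variables do not carry over. Pictures are saved under pics/ and viewed, and the job is handed in when it is done.

```bash
mkdir -p pics; cat > h.py <<'E'
import numpy as np, cv2
from station import robot
from scipy.spatial.transform import Rotation as Rn
def cap(cam,fn=None):
    c=robot.capture(cam)
    if fn: cv2.imwrite('pics/'+fn,c['pixels'])
    return c
def pts(c):
    z=c['range_z'];h,w=z.shape
    u,v=np.meshgrid(np.arange(w),np.arange(h))
    P=np.stack([(u-c['cx'])/c['fx']*z,(v-c['cy'])/c['fy']*z,z],-1)
    return (P-np.array(c['t']))@np.array(c['R'])
E
python3 - <<'E'
from h import *
o=robot.get_obs();print({k:np.round(v,3) for k,v in o.items()})
print(Rn.from_rotvec(o['eef_rot']).as_matrix().round(3))
for cam in('scene','top'):
    c=cap(cam,cam+'1.png');np.savez(cam+'1.npz',**c)
    for n in('stamp_green','stamp_red','blank','tote'):
        print(cam,n,[(round(d['score'],2),np.round(d['xyz'],3).tolist()) for d in robot.spot_in(cam,n)])
E
```

```text
{'t': np.float64(0.0), 'joint_pos': array([ 1.052,  0.435,  0.025,  1.574, -0.012,  1.134, -0.075]), 'joint_vel': array([-0.001,  0.001, -0.   ,  0.   ,  0.   , -0.001,  0.   ]), 'joint_efforts': array([-1.0000e-03, -6.6785e+01,  9.8400e-01, -3.1446e+01, -6.1000e-02,
        4.3000e-02,  0.0000e+00]), 'position': array([ 0.252, -0.571,  0.24 ]), 'eef_rot': array([ 0.899,  1.379, -0.897]), 'wrist_force': array([0.083, 0.01 , 0.165]), 'ft_torque': array([-0.045,  0.01 , -0.036]), 'grip_width': np.float64(1.0)}
[[-0.001  0.915  0.404]
 [ 0.001  0.404 -0.915]
 [-1.    -0.    -0.002]]
scene stamp_green [(0.84, [0.5, 0.276, 0.026])]
scene stamp_red [(0.78, [0.457, -0.014, 0.023]), (0.74, [0.504, 0.153, 0.026])]
scene blank []
scene tote [(0.66, [0.526, -0.231, 0.007])]
top stamp_green [(0.64, [0.487, 0.281, 0.027]), (0.53, [0.533, -0.247, 0.001])]
top stamp_red [(0.83, [0.486, 0.157, 0.024]), (0.82, [0.316, 0.132, 0.02]), (0.64, [0.443, -0.002, 0.023])]
top blank [(0.91, [0.586, 0.29, 0.03])]
top tote [(0.88, [0.534, -0.243, 0.002])]
```

View pics/scene1.png

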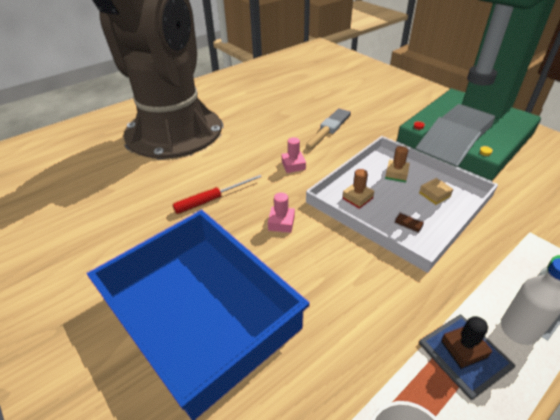

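View pics/top1.png

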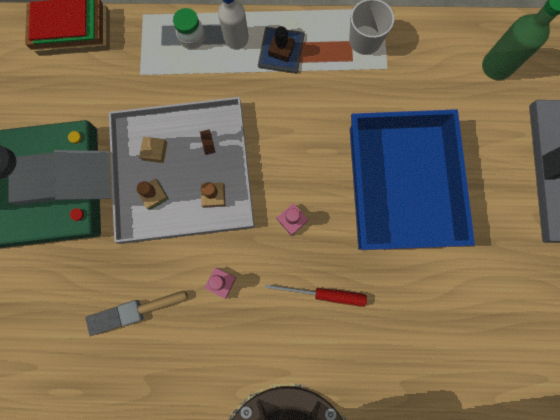

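```bash
python3 - <<'E'
from h import *
for cam in('top','scene'):
    c=dict(np.load(cam+'1.npz'));P=pts(c);im=c['pixels']
    ok=c['range_z']>0
    print(cam,'campos',(-np.array(c['R']).T@c['t']).round(3))
    for n,x,y in(('green',.487,.281),('red',.487,.157),('blank',.586,.29)):
        for lo,hi in((.015,.034),(.034,.07),(.066,.09)):
            m=ok&(abs(P[...,0]-x)<.04)&(abs(P[...,1]-y)<.04)&(P[...,2]>lo)&(P[...,2]<hi)
            if m.sum()>5:
                q=P[m];print(n,lo,hi,m.sum(),q.min(0).round(3),q.max(0).round(3),q.mean(0).round(3))
    m=ok&(P[...,2]>.02)&(P[...,0]>.3)&(P[...,0]<.75)&(P[...,1]<-.08)&(P[...,1]>-.4)
    hs=im.astype(int);b=m&(hs[...,0]>hs[...,2]+60)&(P[...,2]>.062)
    q=P[b];
    if len(q): print('tote rim',q.min(0).round(3),q.max(0).round(3),cv2.minAreaRect(q[:,:2].astype(np.float32)*1000))
    m=ok&(P[...,2]>.022)&(P[...,2]<.036)&(abs(P[...,0]-.53)<.17)&(P[...,1]>.06)&(P[...,1]<.365)
    q=P[m];print('tray',cv2.minAreaRect(q[:,:2].astype(np.float32)*1000))
    m=ok&(P[...,2]>.05)&(P[...,1]>.33)&(abs(P[...,0]-.5)<.2);q=P[m];print('press ymin',np.sort(q[:,1])[:10].round(3))
c=dict(np.load('top1.npz'));im=c['pixels'][90:250,100:320];cv2.imwrite('pics/top_z.png',cv2.resize(im,None,fx=3.5,fy=3.5))
c=dict(np.load('scene1.npz'));im=c['pixels'][120:260,270:500];cv2.imwrite('pics/sc_z.png',cv2.resize(im,None,fx=3.4,fy=3.4))
E
```

```text
top campos [0.308 0.01  0.844]
green 0.015 0.034 357 [0.46  0.256 0.015] [0.523 0.319 0.03 ] [0.487 0.282 0.026]
green 0.034 0.07 86 [0.478 0.274 0.036] [0.503 0.294 0.07 ] [0.486 0.28  0.057]
green 0.066 0.09 163 [0.478 0.274 0.066] [0.505 0.3   0.078] [0.491 0.287 0.073]
red 0.015 0.034 330 [0.467 0.138 0.015] [0.517 0.186 0.031] [0.486 0.158 0.026]
red 0.034 0.07 64 [0.478 0.149 0.042] [0.505 0.174 0.07 ] [0.485 0.156 0.056]
red 0.066 0.09 164 [0.478 0.149 0.066] [0.505 0.176 0.078] [0.491 0.162 0.073]
blank 0.015 0.034 529 [0.563 0.269 0.015] [0.613 0.319 0.03 ] [0.586 0.293 0.026]
tote rim [ 0.383 -0.342  0.062] [ 0.663 -0.117  0.074] ((522.6246337890625, -228.80807495117188), (271.4769592285156, 212.78424072265625), 3.29958176612854)
tray ((546.609619140625, 233.75393676757812), (279.6225891113281, 278.4994201660156), 7.838682174682617)
press ymin [0.393 0.393 0.394 0.395 0.395 0.395 0.396 0.396 0.396 0.397]
scene campos [ 0.896 -0.351  0.553]
green 0.015 0.034 306 [0.464 0.256 0.015] [0.527 0.317 0.034] [0.501 0.28  0.025]
green 0.034 0.07 165 [0.483 0.273 0.035] [0.509 0.298 0.07 ] [0.5   0.28  0.054]
green 0.066 0.09 113 [0.483 0.274 0.066] [0.509 0.301 0.077] [0.497 0.284 0.073]
red 0.015 0.034 376 [0.472 0.138 0.015] [0.52  0.188 0.034] [0.501 0.155 0.025]
red 0.034 0.07 178 [0.486 0.148 0.034] [0.51  0.174 0.07 ] [0.502 0.155 0.054]
red 0.066 0.09 129 [0.483 0.149 0.066] [0.51  0.175 0.077] [0.498 0.159 0.073]
blank 0.015 0.034 472 [0.565 0.268 0.015] [0.616 0.319 0.03 ] [0.593 0.289 0.025]
tote rim [ 0.382 -0.341  0.062] [ 0.667 -0.115  0.074] ((524.6536254882812, -228.40255737304688), (274.2323913574219, 211.83644104003906), 3.2709991931915283)
tray ((549.3772583007812, 233.11676025390625), (279.06378173828125, 282.68560791015625), 7.68526554107666)
press ymin [0.393 0.395 0.395 0.396 0.396 0.396 0.396 0.397 0.397 0.398]
```

View pics/top_z.png

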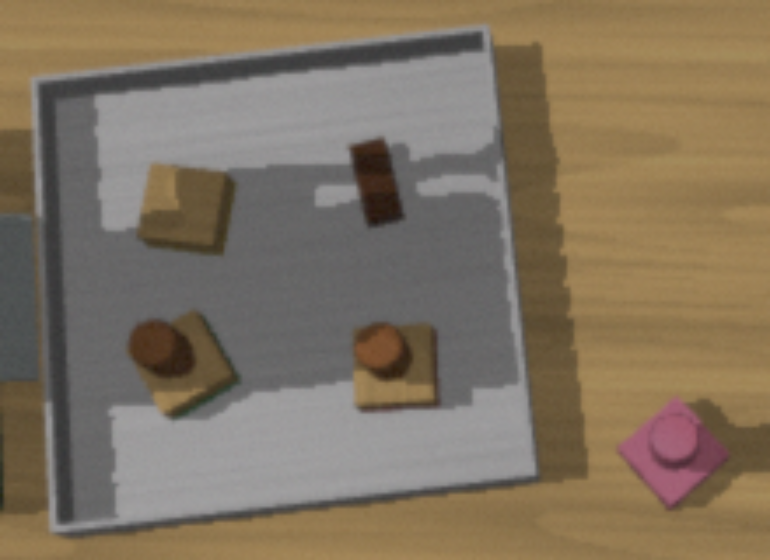

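View pics/sc_z.png

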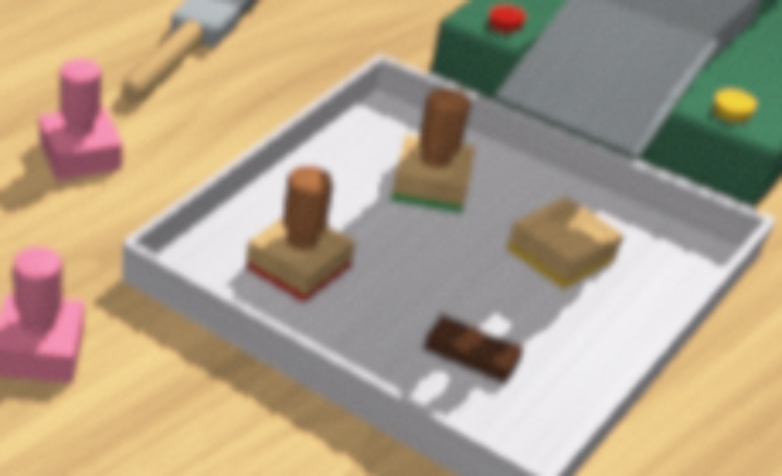

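Top view: the green stamp is at (149,189), the red one at (209,190), the blank at (152,149) and the tote's centre at (412,180). The two pink look-alikes at (292,216) and (218,283) lie outside the tray. I'll go above the green stamp with the jaws along world x, which keeps the gripper body away from the press.

```bash
python3 -m pendant '[[[1,0,56.8,-68.7,-66],[1,0,56.8,-68.7,-66],[1,0,56.8,-68.7,-66],[1,0,56.8,-68.7,-66],[1,0,56.8,-68.7,-66],[1,0,56.8,-68.7,-66],[1,0,56.8,-68.7,-66],[1,0,56.8,-68.7,-66],[1,0,56.8,-68.7,-66],[1,0,56.8,-68.7,-66]]]'
cat > st.py <<'E'
from h import *
import sys
o=robot.get_obs();M=Rn.from_rotvec(o['eef_rot']).as_matrix()
print('t',o['t'].round(2),'pos',o['position'].round(4),'q',o['joint_pos'].round(2),'F',o['wrist_force'].round(1),'g',o['grip_width'].round(3))
print('x',M[:,0].round(3),'y',M[:,1].round(3),'z',M[:,2].round(3))
if len(sys.argv)>3:
    T=np.array([float(a) for a in sys.argv[1:4]]);print('shift cm',(M.T@(T-o['position'])*100).round(2))
E
python3 st.py .494 .287 .24
```

```text
t: 1.75
position: [0.4226, 0.0315, 0.2412]
eef_rot: [0.003, 1.569, -0.003]
wrist_force: [2.2, -1.0, 0.3]
grip_width: 1.001Traceback (most recent call last):
  File "st.py", line 4, in <module>
    print('t',o['t'].round(2),'pos',o['position'].round(4),'q',o['joint_pos'].round(2),'F',o['wrist_force'].round(1),'g',o['grip_width'].round(3))
              ^^^^^^^^^^^^
AttributeError: 'float' object has no attribute 'round'
```

```bash
sed -i "s/o=robot.get_obs();M/o={k:np.array(v) for k,v in robot.get_obs().items()};M/" st.py
python3 -m pendant '[[[1,0,25.6,7.1,0],[1,0,25.6,7.1,0],[1,0,25.6,7.1,0],[1,0,25.6,7.1,0],[1,0,25.6,7.1,0],[1,0,25.6,7.1,0]]]'
python3 st.py .494 .287 .054
python3 - <<'E'
from h import *
c=cap('wrist','w1.png');P=pts(c);ok=c['range_z']>0
for x,y in((.494,.287),(.494,.162)):
    m=ok&(abs(P[...,0]-x)<.03)&(abs(P[...,1]-y)<.03)&(P[...,2]>.066)&(P[...,2]<.09)
    q=P[m]
    if len(q): print(m.sum(),q.min(0).round(4),q.max(0).round(4),q.mean(0).round(4), cv2.minEnclosingCircle(q[:,:2].astype(np.float32)*1000))
E
```

```text
t: 2.5
position: [0.4938, 0.2862, 0.2404]
eef_rot: [0.001, 1.572, -0.001]
wrist_force: [-0.4, 0.5, -0.5]
grip_width: 1.001
t 2.5 pos [0.4938 0.2862 0.2404] q [-0.14  0.43 -0.67  1.67  0.29  1.14 -0.89] F [-0.4  0.5 -0.5] g 1.001
x [-0.001 -0.    -1.   ] y [ 0.001  1.    -0.   ] z [ 1.    -0.001 -0.001]
shift cm [18.64  0.08  0.04]
482 [0.4809 0.2746 0.0663] [0.5076 0.3017 0.076 ] [0.494  0.2892 0.0728] ((494.12066650390625, 288.3124084472656), 13.742149353027344)
220 [0.4806 0.15   0.0683] [0.5074 0.1673 0.0752] [0.4944 0.1602 0.0731] ((494.1065673828125, 161.69349670410156), 13.6500883102417)
```

View pics/w1.png

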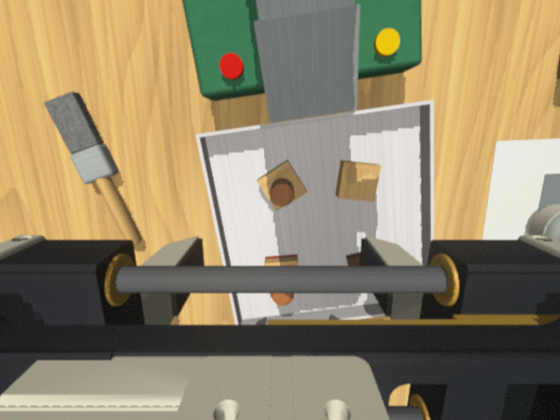

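Wrist view: the green knob is at (283,192), giving a centre of (0.494, 0.288). I'm going down onto it.

```bash
python3 -m pendant '[[[1,5,0.1,0,0],[1,10,0.15,0,0],[1,14,0.15,0,0],[1,16.5,0.15,0,0],[1,18,0.15,0,0],[1,18.6,0.15,0,0],[1,18.6,0.15,0,0]]]'; python3 st.py .494 .288 .054
```

```text
t: 3.42
position: [0.4944, 0.2867, 0.0553]
eef_rot: [0.003, 1.57, -0.003]
wrist_force: [-0.5, 0.0, 0.3]
grip_width: 1.003
t 3.42 pos [0.4944 0.2867 0.0553] q [-0.22  0.64 -0.57  1.86  0.47  0.78 -1.05] F [-0.5  0.   0.3] g 1.003
x [ 0.001  0.    -1.   ] y [0.004 1.    0.   ] z [ 1.    -0.004  0.001]
shift cm [ 0.13  0.13 -0.04]
```

```bash
python3 -m pendant '[[[-1,0.1,0.1,0,0],[-1,0.1,0.1,0,0],[-1,0.1,0.1,0,0],[-1,0.1,0.1,0,0],[-1,0.1,0.1,0,0],[-1,0.1,0.1,0,0],[-1,0.1,0.1,0,0],[-1,0.1,0.1,0,0]]]'; python3 st.py .494 .287 .24;  python3 -c "
from h import *
cap('wrist','w2.png')"
```

```text
t: 4.42
position: [0.4941, 0.288, 0.0537]
eef_rot: [0.002, 1.571, -0.003]
wrist_force: [0.5, 0.8, 0.1]
grip_width: 0.302
t 4.42 pos [0.4941 0.288  0.0537] q [-0.23  0.64 -0.56  1.86  0.47  0.78 -1.05] F [0.5 0.8 0.1] g 0.302
x [-0. -0. -1.] y [ 0.003  1.    -0.   ] z [ 1.    -0.003 -0.   ]
shift cm [-1.863e+01 -1.000e-01 -1.000e-02]
```

View pics/w2.png

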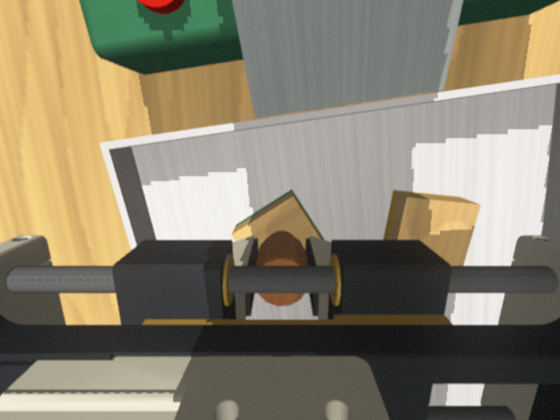

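The opening reads 0.302 (28 mm), so the knob is held. Next: lift, and move to the tote at (0.48, -0.265).

```bash
python3 -m pendant '[[[-1,-1,0,0,0],[-1,-4,0,0,0],[-1,-8,0,0,0],[-1,-12,0,0,0],[-1,-15,0,0,0],[-1,-15,-3,0,0],[-1,-15,-8,0,0],[-1,-15,-13,0,0],[-1,-15,-18,0,0],[-1,-15,-23,0,0]]]'
python3 st.py .48 -.265 .20
python3 - <<'E'
from h import *
c=cap('scene','s2.png');cap('wrist','w3.png')
E
```

```text
t: 5.72
position: [0.4932, 0.0565, 0.2045]
eef_rot: [0.002, 1.57, -0.002]
wrist_force: [-0.0, -0.5, 0.4]
grip_width: 0.303
t 5.72 pos [0.4932 0.0565 0.2045] q [ 0.3   0.34 -0.66  1.89  0.25  0.99 -0.47] F [-0.  -0.5  0.4] g 0.303
x [ 0.001 -0.    -1.   ] y [ 0.003  1.    -0.   ] z [ 1.    -0.003  0.001]
shift cm [  0.45 -32.16  -1.22]
```

View pics/s2.png

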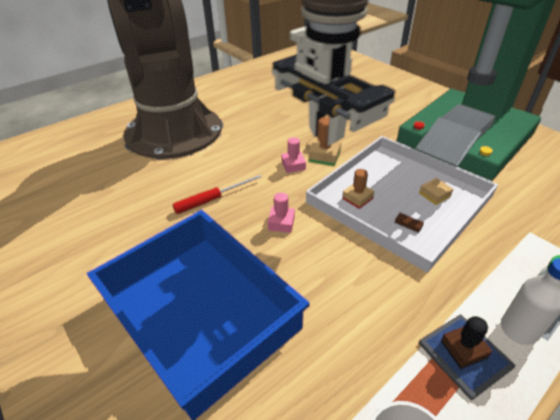

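The scene shows the green stamp held upright in the jaws at (323,150). The red stamp at (358,188) and the blank at (436,190) have not moved. Moving on to above the tote.

```bash
python3 -m pendant '[[[-1,0,-5,0,0],[-1,0,-10.5,-0.4,0],[-1,0,-16,-0.7,0],[-1,0,-21.5,-1,0],[-1,0,-27,-1.2,0],[-1,0,-30.5,-1.2,0],[-1,0,-32.2,-1.2,0],[-1,0,-32.2,-1.2,0],[-1,0,-32.2,-1.2,0]]]'
python3 st.py .48 -.265 .0545
```

```text
t: 6.95
position: [0.4808, -0.2617, 0.204]
eef_rot: [0.001, 1.57, 0.0]
wrist_force: [-0.4, 0.9, -0.7]
grip_width: 0.3
t 6.95 pos [ 0.4808 -0.2617  0.204 ] q [ 0.8   0.4  -0.54  1.78  0.24  1.03  0.17] F [-0.4  0.9 -0.7] g 0.3
x [ 0.     0.001 -1.   ] y [0.001 1.    0.001] z [ 1.    -0.001  0.   ]
shift cm [14.95 -0.34 -0.09]
```

```bash
python3 -m pendant '[[[-1,4,0,0,0],[-1,8,0,0,0],[-1,11,0,0,0],[-1,13,0,0,0],[-1,14,0,0,0],[-1,14.4,0,0,0],[-1,14.4,0,0,0]]]'
python3 st.py .48 -.265 .0537
python3 - <<'E'
from h import *
c=cap('wrist','w4.png');P=pts(c)
c=cap('top','t4.png')
E
```

```text
t: 7.82
position: [0.4807, -0.2637, 0.0602]
eef_rot: [0.002, 1.57, -0.002]
wrist_force: [0.9, -0.5, -0.8]
grip_width: 0.297
t 7.82 pos [ 0.4807 -0.2637  0.0602] q [ 0.74  0.58 -0.46  1.92  0.37  0.73  0.06] F [ 0.9 -0.5 -0.8] g 0.297
x [ 0.001 -0.    -1.   ] y [ 0.003  1.    -0.   ] z [ 1.    -0.003  0.001]
shift cm [ 0.65 -0.13 -0.07]
```

View pics/w4.png

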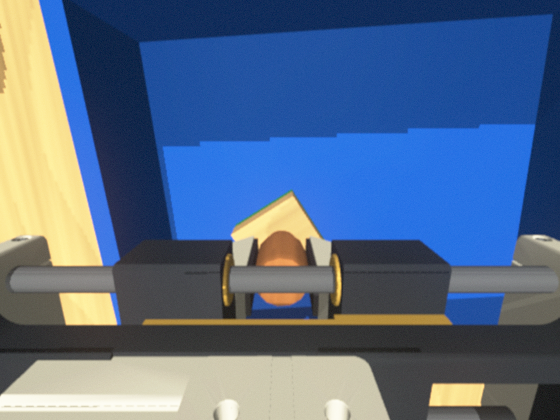

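The stamp sits at (285,240) over the tote floor and hasn't slipped in the jaws. I'll lower it the last 6 mm slowly.

```bash
python3 -m pendant '[[[-1,0.3,0,0,0],[-1,0.5,0,0,0],[-1,0.5,0,0,0],[-1,0.6,0,0,0],[-1,0.6,0,0,0],[-1,0.6,0,0,0]]]'
python3 st.py .48 -.265 .0537
```

```text
t: 8.68
position: [0.4803, -0.264, 0.0537]
eef_rot: [0.002, 1.571, -0.002]
wrist_force: [0.3, 0.3, -0.7]
grip_width: 0.297
t 8.68 pos [ 0.4803 -0.264   0.0537] q [ 0.73  0.59 -0.46  1.92  0.38  0.72  0.05] F [ 0.3  0.3 -0.7] g 0.297
x [ 0. -0. -1.] y [ 0.003  1.    -0.   ] z [ 1.    -0.003  0.   ]
shift cm [ 0.   -0.1  -0.03]
```

```bash
python3 -m pendant '[[[-1,0.1,0,0,0],[-1,0.1,0,0,0],[-1,0.1,0,0,0]]]'; python3 st.py
```

```text
t: 9.05
position: [0.4804, -0.264, 0.0536]
eef_rot: [0.002, 1.571, -0.003]
wrist_force: [-4.0, 2.0, 11.8]
grip_width: 0.3
t 9.05 pos [ 0.4804 -0.264   0.0536] q [ 0.73  0.59 -0.46  1.92  0.38  0.72  0.05] F [-4.   2.  11.8] g 0.3
x [ 0.    -0.001 -1.   ] y [ 0.003  1.    -0.001] z [ 1.    -0.003  0.   ]
```

A 12 N contact shows the stamp is on the floor. I'll ease off, open the jaws part way, then retract.

```bash
python3 -m pendant '[[[-1,-0.1,0,0,0],[0.2,-0.1,0,0,0],[0.2,-0.1,0,0,0],[0.2,-0.1,0,0,0],[0.2,-0.1,0,0,0],[0.2,-2,0,0,0],[0.2,-5,0,0,0],[0.2,-10,0,0,0],[0.2,-15,0,0,0],[0.2,-15,0,0,0]]]'; python3 st.py .494 .162 .20
python3 - <<'E'
from h import *
c=cap('wrist','w5.png');P=pts(c);ok=c['range_z']>0
for lo,hi in((.015,.034),(.066,.09)):
    m=ok&(abs(P[...,0]-.48)<.06)&(abs(P[...,1]+.265)<.06)&(P[...,2]>lo)&(P[...,2]<hi);q=P[m]
    if len(q): print(lo,len(q),q.mean(0).round(4),q.max(0).round(4),q.min(0).round(4))
cap('top','t5.png')
E
```

```text
t: 10.3
position: [0.4826, -0.2646, 0.2067]
eef_rot: [-0.0, 1.564, -0.005]
wrist_force: [0.3, -0.4, -0.1]
grip_width: 0.599
t 10.3 pos [ 0.4826 -0.2646  0.2067] q [ 0.81  0.4  -0.54  1.77  0.24  1.03  0.17] F [ 0.3 -0.4 -0.1] g 0.599
x [ 0.006 -0.003 -1.   ] y [ 0.003  1.    -0.003] z [ 1.    -0.003  0.006]
shift cm [ 0.53 42.66  1.  ]
0.015 1003 [ 0.4822 -0.259   0.0253] [ 0.5399 -0.2323  0.0333] [ 0.4488 -0.325   0.0154]
0.066 593 [ 0.4806 -0.2629  0.0728] [ 0.5321 -0.2501  0.0754] [ 0.4671 -0.325   0.0664]
```

View pics/w5.png

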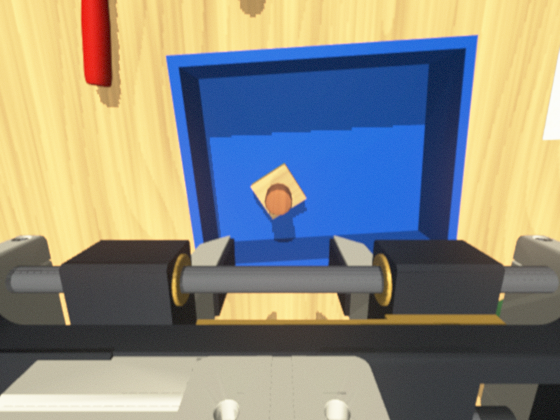

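The green stamp stands upright in the tote at (279,193). Now the red stamp.

```bash
python3 -m pendant '[[[1,0,5,0,0],[1,0,11,0.2,0],[1,0,17,0.4,0],[1,0,23,0.6,0],[1,0,29,0.8,0],[1,0,35,1,0],[1,0,40,1,0],[1,0,42.7,1,0],[1,0,42.7,1,0],[1,0,42.7,1,0]]]'; python3 st.py .494 .162 .054
python3 - <<'E'
from h import *
c=cap('wrist','w6.png');P=pts(c);ok=c['range_z']>0
m=ok&(abs(P[...,0]-.494)<.03)&(abs(P[...,1]-.162)<.03)&(P[...,2]>.066)&(P[...,2]<.09)
q=P[m];print(len(q),cv2.minEnclosingCircle(q[:,:2].astype(np.float32)*1000),np.median(q,0))
E
```

```text
t: 11.65
position: [0.4912, 0.1618, 0.2015]
eef_rot: [0.002, 1.573, -0.004]
wrist_force: [-0.2, 0.6, 0.1]
grip_width: 1.0
t 11.65 pos [0.4912 0.1618 0.2015] q [ 0.1   0.39 -0.68  1.84  0.28  1.01 -0.7 ] F [-0.2  0.6  0.1] g 1.0
x [-0.002 -0.001 -1.   ] y [ 0.004  1.    -0.001] z [ 1.    -0.004 -0.002]
shift cm [14.75  0.04  0.32]
616 ((494.5180969238281, 162.8622283935547), 13.823633193969727) [0.49429247 0.16415243 0.07324597]
```

View pics/w6.png

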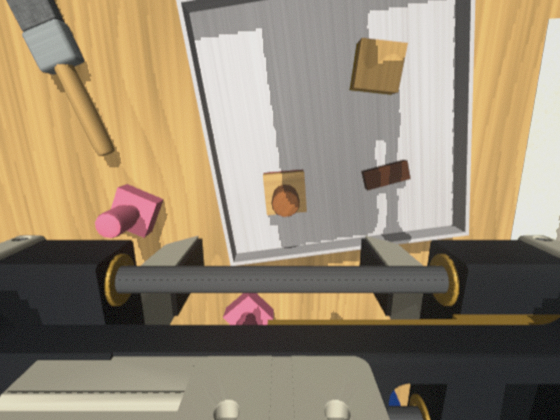

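The red knob is at (285,200), giving a centre of (0.4945, 0.1625); the pink ones are clear of the jaws. Going down and closing on it.

```bash
python3 -m pendant '[[[1,4,0.05,0.3,0],[1,8,0.05,0.3,0],[1,11,0.05,0.3,0],[1,13,0.05,0.3,0],[1,14.2,0.05,0.3,0],[1,14.7,0.05,0.3,0],[1,14.7,0.05,0.3,0],[1,14.7,0.05,0.3,0]]]'; python3 st.py .4945 .1625 .054
```

```text
t: 12.7
position: [0.4951, 0.1636, 0.0564]
eef_rot: [0.003, 1.57, -0.002]
wrist_force: [0.4, -0.7, -0.2]
grip_width: 1.0
t 12.7 pos [0.4951 0.1636 0.0564] q [-0.01  0.57 -0.57  1.98  0.46  0.72 -0.86] F [ 0.4 -0.7 -0.2] g 1.0
x [ 0.001  0.    -1.   ] y [0.003 1.    0.   ] z [ 1.    -0.003  0.001]
shift cm [ 0.24 -0.11 -0.06]
```

```bash
python3 -m pendant '[[[1,0.2,0,0,0],[-1,0.2,0,0,0],[-1,0.2,0,0,0],[-1,0.2,0,0,0],[-1,0.2,0,0,0],[-1,0.2,0,0,0],[-1,0.2,0,0,0],[-1,0.2,0,0,0],[-1,0.2,0,0,0]]]'; python3 st.py
python3 -c "
from h import *
cap('wrist','w7.png')"
```

```text
t: 13.82
position: [0.4947, 0.1635, 0.0537]
eef_rot: [0.002, 1.571, -0.003]
wrist_force: [-0.5, 0.2, 0.1]
grip_width: 0.304
t 13.82 pos [0.4947 0.1635 0.0537] q [-0.01  0.58 -0.57  1.98  0.47  0.71 -0.86] F [-0.5  0.2  0.1] g 0.304
x [-0. -0. -1.] y [ 0.003  1.    -0.   ] z [ 1.    -0.003 -0.   ]
```

View pics/w7.png

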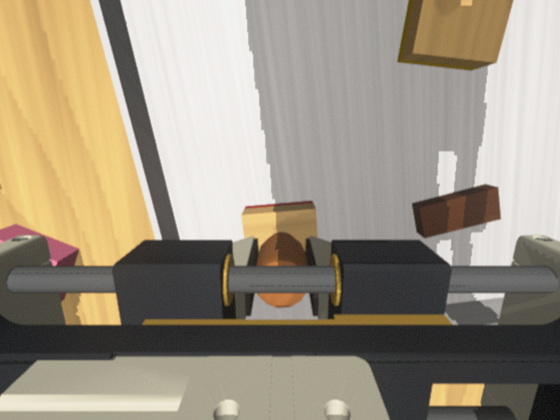

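The red knob is gripped at (283,270), opening 0.304. Lifting it and moving to the tote at (0.57, -0.195).

```bash
python3 -m pendant '[[[-1,-1,0,0,0],[-1,-4,0,0,0],[-1,-8,0,0,0],[-1,-12,0,0,0],[-1,-15,0,0,0],[-1,-15,-3,1,0],[-1,-15,-8,2.5,0],[-1,-15,-13,4,0],[-1,-15,-18,5.5,0],[-1,-15,-23,7,0]]]'
python3 st.py .57 -.195 .20
python3 -c "
from h import *
cap('scene','s7.png')"
```

```text
t: 15.12
position: [0.5642, -0.0683, 0.2045]
eef_rot: [0.002, 1.57, -0.002]
wrist_force: [0.9, 0.9, -1.1]
grip_width: 0.299
t 15.12 pos [ 0.5642 -0.0683  0.2045] q [ 0.47  0.45 -0.61  1.72  0.29  1.06 -0.24] F [ 0.9  0.9 -1.1] g 0.299
x [ 0.001  0.    -1.   ] y [0.003 1.    0.   ] z [ 1.    -0.003  0.001]
shift cm [  0.45 -12.67   0.62]
```

View pics/s7.png

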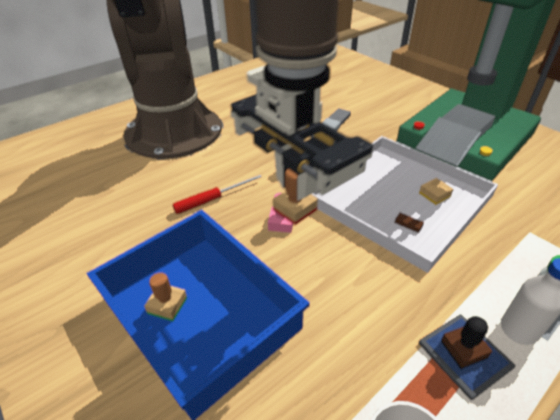

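The green stamp stands in the tote at (165,297). The red one is held upright at (293,200), and the blank is untouched at (436,190).

```bash
python3 -m pendant '[[[-1,0,-5,0.3,0],[-1,0,-9.5,0.6,0],[-1,0,-12,0.6,0],[-1,0,-12.5,0.6,0],[-1,0,-12.5,0.6,0],[-1,4,-12.5,0.6,0],[-1,8,-12.5,0.6,0],[-1,11,-12.5,0.6,0],[-1,13,-12.5,0.6,0],[-1,14,-12.5,0.6,0]]]'
python3 st.py .57 -.195 .0545
```

```text
t: 16.42
position: [0.5696, -0.1905, 0.0631]
eef_rot: [0.002, 1.571, -0.001]
wrist_force: [0.3, 0.3, -0.1]
grip_width: 0.297
t 16.42 pos [ 0.5696 -0.1905  0.0631] q [ 0.58  0.65 -0.51  1.78  0.41  0.82 -0.13] F [ 0.3  0.3 -0.1] g 0.297
x [-0.     0.001 -1.   ] y [0.002 1.    0.001] z [ 1.    -0.002 -0.   ]
shift cm [ 0.86 -0.45  0.04]
```

```bash
python3 -m pendant '[[[-1,0.3,0,0,0],[-1,0.5,0,0,0],[-1,0.6,0,0,0],[-1,0.6,0,0,0],[-1,0.6,0,0,0]]]'
python3 st.py .57 -.195 .0537
```

```text
t: 17.05
position: [0.5697, -0.1919, 0.058]
eef_rot: [0.002, 1.57, -0.003]
wrist_force: [-0.3, -0.5, -0.7]
grip_width: 0.301
t 17.05 pos [ 0.5697 -0.1919  0.058 ] q [ 0.58  0.66 -0.51  1.78  0.42  0.81 -0.14] F [-0.3 -0.5 -0.7] g 0.301
x [ 0. -0. -1.] y [ 0.003  1.    -0.   ] z [ 1.    -0.003  0.   ]
shift cm [ 0.43 -0.31  0.03]
```

```bash
python3 -m pendant '[[[-1,0.2,0,0,0],[-1,0.35,0,0,0],[-1,0.4,0,0,0],[-1,0.4,0,0,0]]]'
python3 st.py .57 -.195 .0537
```

```text
t: 17.55
position: [0.5696, -0.1917, 0.0538]
eef_rot: [0.002, 1.571, -0.003]
wrist_force: [-1.7, -0.4, 0.2]
grip_width: 0.297
t 17.55 pos [ 0.5696 -0.1917  0.0538] q [ 0.58  0.66 -0.5   1.79  0.42  0.8  -0.14] F [-1.7 -0.4  0.2] g 0.297
x [ 0. -0. -1.] y [ 0.003  1.    -0.   ] z [ 1.    -0.003  0.   ]
shift cm [ 0.01 -0.33  0.05]
```

```bash
python3 -m pendant '[[[-1,0.06,0,0,0],[-1,0.06,0,0,0],[-1,0.06,0,0,0]]]'
python3 st.py
```

```text
t: 17.92
position: [0.5695, -0.1917, 0.0537]
eef_rot: [0.002, 1.571, -0.003]
wrist_force: [-2.7, 0.5, 7.5]
grip_width: 0.299
t 17.92 pos [ 0.5695 -0.1917  0.0537] q [ 0.58  0.66 -0.5   1.79  0.42  0.8  -0.14] F [-2.7  0.5  7.5] g 0.299
x [ 0. -0. -1.] y [ 0.003  1.    -0.   ] z [ 1.    -0.003  0.   ]
```

A 7.5 N contact: the stamp is down. Releasing and retracting.

```bash
python3 -m pendant '[[[-1,-0.05,0,0,0],[0.1,-0.05,0,0,0],[0.1,-0.05,0,0,0],[0.1,-0.05,0,0,0],[0.1,-0.05,0,0,0],[0.1,-2,0,0,0],[0.1,-5,0,0,0],[0.1,-10,0,0,0],[0.1,-15,0,0,0],[0.1,-18,0,0,0]]]'
python3 -m pendant '[[[0.1,-2,6,-2,0],[0.1,-2,12,-4,0],[0.1,-2,18,-6,0],[0.1,-2,18,-6,0],[0.1,-2,18,-6,0],[0.1,-2,18,-6,0]]]'
python3 - <<'E'
from h import *
for n in('scene','top','wrist'):
    c=cap(n,n+'9.png');P=pts(c);ok=c['range_z']>0
    for s,x,y in(('g',.48,-.264),('r',.57,-.192),('b',.586,.29)):
        for lo,hi in((.018,.034),(.066,.09)):
            m=ok&(abs(P[...,0]-x)<.035)&(abs(P[...,1]-y)<.035)&(P[...,2]>lo)&(P[...,2]<hi);q=P[m]
            if len(q)>5: print(n,s,lo,len(q),q.min(0).round(3),q.max(0).round(3))
E
python3 st.py
```

```text
t: 19.18
position: [0.5704, -0.1914, 0.2375]
eef_rot: [0.001, 1.567, -0.003]
wrist_force: [0.5, -0.7, 0.5]
grip_width: 0.552
t: 19.92
position: [0.5106, -0.0132, 0.2534]
eef_rot: [0.004, 1.57, -0.005]
wrist_force: [-1.0, 0.3, -0.7]
grip_width: 0.55
scene g 0.018 616 [ 0.462 -0.295  0.018] [ 0.512 -0.231  0.034]
scene g 0.066 259 [ 0.467 -0.277  0.066] [ 0.496 -0.249  0.076]
scene r 0.018 633 [ 0.547 -0.216  0.018] [ 0.595 -0.167  0.034]
scene r 0.066 271 [ 0.557 -0.205  0.066] [ 0.584 -0.18   0.077]
scene b 0.018 431 [0.565 0.268 0.018] [0.616 0.321 0.03 ]
top b 0.018 513 [0.562 0.269 0.018] [0.613 0.32  0.03 ]
wrist r 0.018 498 [ 0.545 -0.212  0.02 ] [ 0.594 -0.169  0.034]
wrist r 0.066 24 [ 0.562 -0.181  0.066] [ 0.577 -0.178  0.07 ]
t 20.08 pos [ 0.5104 -0.0128  0.253 ] q [ 0.45  0.32 -0.68  1.79  0.22  1.11 -0.3 ] F [ 0.1 -0.4 -0.7] g 0.55
x [-0. -0. -1.] y [ 0.005  1.    -0.   ] z [ 1.    -0.005 -0.   ]
```

View pics/scene9.png

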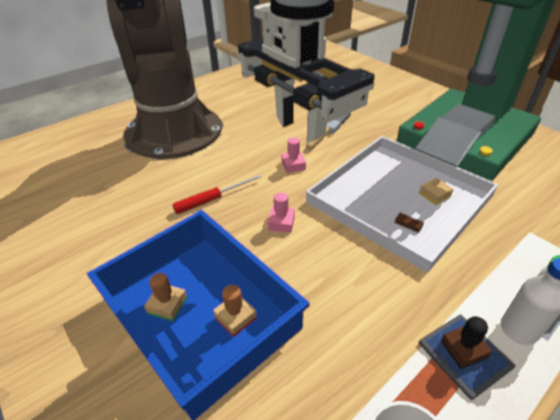

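View pics/top9.png

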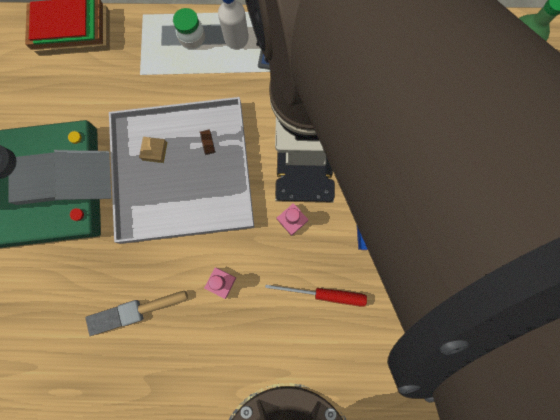

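The scene picture shows both stamps upright on the tote floor: green at (165,297), red at (235,308). The top view has the blank still at (152,149), and the pink pieces haven't moved. The gripper is empty and clear of everything, so I'm handing in.

```bash
python3 -c "
from station import robot
print(robot.hand_in())"
```

```text
the job is handed in; nothing more can be done
None
```

Both stamps are standing upright on the tote floor, and the job was handed in at about 20 s of the 64 s allowed. I moved the green stamp first, then the red. Each was gripped by its knob and lowered until it touched the floor (12 N for green, 7.5 N for red) before the jaws opened.

- **Stamps:** the final scene picture shows both upright, knob tops at z ≈ 0.076 m. Green is near (0.48, -0.264) and red near (0.57, -0.192).
- **Everything else:** the blank measures at the same place as at the start. The offcut and both pink look-alikes look unmoved.
- **Robot:** the gripper is empty and clear of everything.
- **Check limited:** in the final top view the arm hid the tote, so the stamps' final state rests mainly on the scene camera; the wrist camera saw only the red one. No checks disagreed.

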